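# Close the quick clamp on a slim whetstone

## Task

Close the stone clamp on the slim whetstone lying in it: with the fingertips press the round release button on top of the sliding jaw, and while holding it down slide the jaw all the way to the stop collars, so that it pushes the stone home to the fixed jaw. Then let the button spring back up so the jaw is locked. Never force the jaw along while the button is up, do not pick anything up, and leave the things around the clamp where they are.

Things in the scene. Friction and masses are not known exactly. Their poses are not given: they have to be found in the camera images.
- stone_clamp: The stone clamp, fixed to the bench: wooden board 104 (x) x 372 (y) x 16 mm, two steel rods along y. Origin on the bench under the board, which spans y = -180 to +192 mm. Fixed aluminium jaw 50 mm high at the -y end, rod support 46 mm high at the +y end. The jaw carriage between them slides along the clamp's -y axis to close; its end stop is a pair of dark collars, 18 mm across, on the rods.
- jaw_slide (a joint): Travel of the jaw carriage along the clamp's -y axis, m: 0 = fully open, 0.100 = against the stop collars (jaws then 152 mm apart). Starts between 0 and 0.04. With the button up a friction brake locks it (it takes 40 N or more to force it); with the button down 1.2 N slides it, plus 1 to 2 N for the stone. It stays where it is left.
- release_button (a joint): How far the release button is pressed, m: 0 = up (locked), 0.006 = fully down. A spring returns it: 6 N starts it moving, about 8.5 N holds it fully down. The brake is off from about 1 mm on; press it at least 3 mm to be sure.
- button_top (a point): Middle of the top of the release button, a black round mushroom cap 24 mm across on the jaw carriage (it moves with it): 63.5 mm above the bench when up, 57.5 mm fully down. The carriage's top face (84 x 52 mm) is 52 mm above the bench. Towards the closing side (-y of the clamp) the steel jaw plate stands beside it: 88 mm wide, top 70 mm above the bench, near face 28 mm from the button's centre.
- moving_jaw (a point): Middle of the pushing face of the sliding jaw plate, 30 mm above the bench; it looks to the clamp's -y; the button's centre lies 36 mm behind it.
- fixed_jaw (a point): Middle of the fixed jaw's face, 30 mm above the bench; it looks to the clamp's +y.
- slim_stone_mid (a point): Centre of the slim whetstone, a loose bar 26 x 150 x 14 mm lying lengthwise (its y along the clamp's y) on the board between the rods and between the jaws; centre 23 mm above the bench. It starts 10 to 50 mm short of the fixed jaw and clear of the sliding jaw.
- cup: Bystander: enamel cup, 98 x 76 x 76 mm with handle, in front of the clamp. Origin under its centre. Leave alone.
- blank: Bystander: wooden handle blank, 25 x 132 x 25 mm, lying in front of the clamp. Origin under its centre. Leave alone.
- oil_can: Bystander: round tin, 53 mm across and 75 mm high, behind the clamp. Origin under its centre. Leave alone.
- driver: Bystander: screwdriver 28 x 202 x 31 mm, lying behind the clamp. Origin under its centre. Leave alone.
- ferrule: Bystander: dark ring-shaped ferrule, 26 mm across and 22 mm high, in front of the clamp. Origin under its centre. Leave alone.
- slim_stone: The same whetstone; origin in the middle of its underside.

How it is judged:
By the outcome, as a careful person would: the job done as asked, in the order asked, and still so for the second after the job is handed in, with the robot touching nothing.
It also fails if it takes over 32 s, if anything falls off the work surface, if the arm or the gripper's body presses on something with over 40 N, if the wrist force passes 120 N, or if a joint passes its speed limit or range.

## Robot

A 6-joint arm with a two-finger parallel gripper is mounted at the origin on a cart in front of the work surface, level with it; the furniture and walls round the work are solid. World frame = base frame: x ahead of the robot, y to its left, z up, the work surface at z = 0. Lengths are in mm, angles in rad, forces in N, time in s.
With the tool pointing down it reaches from about 350 to 875 mm from the base axis. Payload 4.2 kg.
Tool frame: the origin (TCP) lies midway between the tips of the shut fingers; the grasp point (between the pads) lies 19 mm behind it (arm.tcp_to_grasp is the distance from the TCP to the grasp point, in mm); z points along the fingers, y is the line along which they close (so a half turn about z gives the same grasp; the last joint's range is limited). The gripper opens to 85 mm and grips with 20 to 120 N. Pads are 22 mm wide; open, the fingers measure 114 mm over their backs; the gripper's body (76 mm by 85 mm) begins 54 mm behind the grasp point. The pads swing forward as they close: fully open they stand 13 mm farther back than shut.
Start: joints at [1.591, 0.385, 0.008, 0, -1.194, -0.259], TCP at [147.804, 607.251, 231.312] pointing down, gripper open.
Joint ranges: [-3.14, 3.14], [-1.21, 2.06], [-1.07, 1.41], [-3.16, 2.05], [-2.99, -0.16], [-3.1, 3.1]. Speed limits (rad/s): [2.79, 2.79, 3.14, 3.14, 3.14, 3.14].

## Interface

Orientations are given as a unit quaternion [x, y, z, w].
In Python, from bench import arm, imaging, job, models gives the robot as it stands.
- The arm moves only by the tool arm_command, never from a script. Its argument "rows" is a list of rows, each an object with "grip": the opening, from 0 (shut) to 1 (fully open); "linear": the shift along the tool's x, y, z in mm, a list of three; "rot": the turn, a rotation vector about the tool's x, y, z in rad, a list of three. In form: [{"grip": grip, "linear": [tx, ty, tz], "rot": [rx, ry, rz]}, ...]. A call has 1 to 10 rows; each row is the pose to reach, as a shift and turn from the pose commanded when the call began, along the tool's axes at that moment; what a row does not reach only later rows make up. A row lasts 1/8 s, in which the tool goes at most 62.5 mm and 10.7 degrees, less where a joint would pass 70% of its speed; a pose out of reach is approached as far as the arm can. A call with a gripper value outside its range is refused whole. The fingers move at their own pace and stop on an object; the grip force is fixed at half the most. Time passes only in rows, so rows that repeat a pose let the fingers close. It gives the time, the measured TCP pose, the force, the opening and the grip force at its end, in the units of the state.
- arm.read_state(): the state, without advancing time (a new reading comes with each control period).
- imaging.get_image(name): name is "scene" or "top"; returns a dict with "frame" (420x560x3 uint8, red, green, blue), "fx", "fy", "cx", "cy" (pixels), "extrinsics" (4x4, takes a point from world to camera coordinates). Camera axes: x right, y down, z forward; pixel columns grow to the right and rows downward; lengths in mm; the calibration is good to about 2 mm. A picture is of the moment at which its call begins. There is no depth.
- job.job_done(): hands the job in; it is judged then, once.
Trained networks look in a picture, given as the dict that the camera call returned (one of the last four; its "shot" number tells which), for a name from the list of things; names that differ only in an ending like _2 or _b are one class to them, and where a whole thing is asked for, a point or a joint stands for the part that bears it (a point fixed in the world has none). Each returns a list of dicts, best first, with "score" (0 to 1); they miss things now and then, are a little off and sometimes report something else, mostly with a low value. They report only what shows in the picture. A call takes as long as a camera call.
- models.spot_in(picture, query): "rect" ([left, top, right, bottom] in pixels, round what is visible of it).
- models.tip_of(picture, query): "pixel" ([column, row] in pixels: a listed point, or the origin of a listed thing).
The state is a dict: "clock": time; "joints": joint angles; "joint_vel": joint speeds; "joint_efforts": joint torques, N m; "position": TCP position; "ee_rot": TCP orientation; "contact_force": force on the tool from outside, world axes, zero at the start; "wrist_torque": the same for the moment, N m; "gripper_width": finger opening in mm; "grasp_force": force on a finger pad.
Only numpy, scipy, OpenCV 4.12 (cv2) and the standard library are available. Lean on these libraries where they do the work, as an engineer would, in place of code of your own. Each camera call takes 0.05 s, during which the arm holds its last target. There are 200 camera calls.

## Working session

There is one attempt and no reset: what is moved stays moved. The work goes in short steps, Python scripts to look and compute and a tool call to move; the robot and the scene stay as the last step left them, time stands still between calls to the robot, and variables do not carry over. Pictures are saved under pics/ and viewed, at most 10 in all, crops included, and the job is handed in when it is done.

Besides the shell and the picture viewer there is one more tool, called after "Request:" as name([rows], argument=value, ...), one row to a line, values as JSON. arm_command: Moves the arm, as the interface text tells. Its arguments: {"type":"object","properties":{"rows":{"type":"array"}},"required":["rows"]}

```bash
mkdir -p pics
cat > h.py <<'E'
import numpy as np, cv2
from bench import arm, imaging, job, models
from scipy.spatial.transform import Rotation as R
def ray(p,px):
    E=np.array(p["extrinsics"]);Rm=E[:3,:3];c=-Rm.T@E[:3,3]
    d=Rm.T@np.array([(px[0]-p["cx"])/p["fx"],(px[1]-p["cy"])/p["fy"],1]);return c,d
def atz(p,px,z):
    c,d=ray(p,px);return c+d*(z-c[2])/d[2]
def save(p,n): cv2.imwrite("pics/"+n,p["frame"][:,:,::-1])
E
python3 - <<'E'
from h import *
np.set_printoptions(precision=1,suppress=True)
Z=dict(button_top=63.5,moving_jaw=30,fixed_jaw=30,slim_stone_mid=23,stone_clamp=0,cup=0,oil_can=0,driver=0,ferrule=0,blank=0)
ps={n:imaging.get_image(n) for n in("scene","top")}
for n,p in ps.items():
    save(p,n+"0.png")
    print(n,ray(p,(0,0))[0])
    for q,z in Z.items():
        for r in models.tip_of(p,q)[:2]: print(q,round(r["score"],2),np.array(r["pixel"]),atz(p,r["pixel"],z))
s=arm.read_state();print(s["clock"],s["position"],s["ee_rot"],R.from_quat(s["ee_rot"]).as_matrix(),s["contact_force"])
E
```

```text
scene [ -45.9 -364.1  665.4]
button_top 0.4 [250.2 169.7] [542.   -6.9  63.5]
moving_jaw 0.89 [266.5 188.2] [541.1 -44.8  30. ]
fixed_jaw 0.68 [376.1 229. ] [ 541.5 -279.3   30. ]
slim_stone_mid 0.72 [332.  215.2] [ 541.3 -190.3   23. ]
stone_clamp 0.9 [307.9 211. ] [ 549.7 -136.1    0. ]
cup 0.78 [314.6 274.6] [ 412.1 -213.     0. ]
oil_can 0.97 [284.2 165. ] [654.7 -28.7   0. ]
driver 0.67 [350.3 191.4] [ 645.3 -191.7    0. ]
driver 0.64 [329.9 213.6] [ 564.4 -178.6    0. ]
ferrule 0.64 [362.5 277. ] [ 447.9 -291.     0. ]
blank 0.92 [241. 231.] [438.7 -43.7   0. ]
blank 0.68 [366.1 277.3] [ 450.3 -296.9    0. ]
top [ 415.8 -106.6  917.2]
button_top 0.43 [211.9 184.2] [552.   -7.   63.5]
moving_jaw 0.6 [231.2 188.9] [546.6 -45.4  30. ]
fixed_jaw 0.68 [341.1 192.1] [ 537.7 -288.3   30. ]
slim_stone_mid 0.69 [296.9 189.6] [ 545.  -190.9   23. ]
stone_clamp 0.76 [272.  193.7] [ 539.3 -136.     0. ]
stone_clamp 0.67 [293.4 189.6] [ 548.4 -185.1    0. ]
cup 0.94 [307.6 247.9] [ 415.5 -214.9    0. ]
oil_can 0.88 [226.5 144.7] [653.6 -32.7   0. ]
oil_can 0.16 [214.3 183.6] [563.4  -5.    0. ]
driver 0.93 [293.9 154.4] [ 630.3 -187.6    0. ]
ferrule 0.52 [340.9 231.4] [ 451.9 -291.5    0. ]
blank 0.65 [231.6 239.4] [436.4 -44.    0. ]
1.1 [147.8 607.3 231.3] [ 1.  -0.1 -0.  -0. ] [[ 1.  -0.2  0. ]
 [-0.2 -1.   0. ]
 [-0.  -0.  -1. ]] [ 0.6  0.3 -0.7]
```

View pics/top0.png

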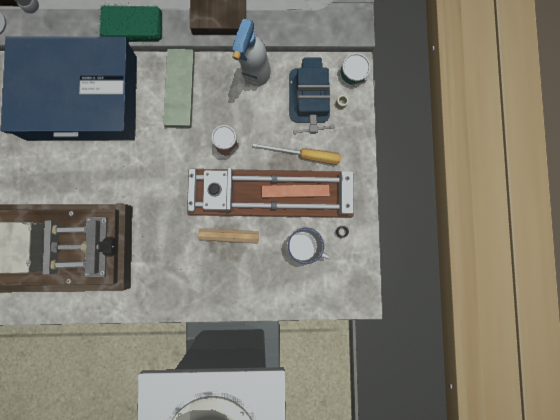

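View pics/scene0.png

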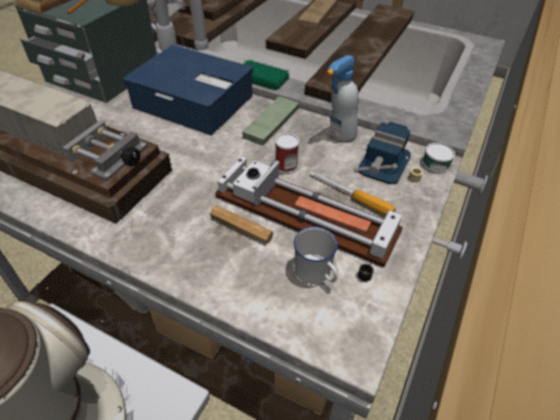

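The top view shows the clamp along world y, with the button near pixel (214,189), collars at (274,179) and (274,207), and the stone between the rods. In the scene view the button is near (253,173). I'll refine the button position and yaw.

```bash
cat >> h.py <<'E'
def dark(p,c,r=12,t=70):
    x,y=map(int,c);g=p["frame"][y-r:y+r+1,x-r:x+r+1].max(2)
    n,l,s,k=cv2.connectedComponentsWithStats((g<t).astype(np.uint8))
    return [(k[i]+[x-r,y-r],s[i]) for i in range(1,n) if s[i][4]>8]
E
python3 - <<'E'
from h import *
np.set_printoptions(precision=3,suppress=True)
p=imaging.get_image("top");q=imaging.get_image("scene")
for k,s in dark(p,(214,189),9): print("top",k,s,atz(p,k,62))
for k,s in dark(q,(253,173),9): print("sc",k,s,atz(q,k,61))
for c in((274,179),(274,207)):
    for k,s in dark(p,c,6,60): print("col",k,s,atz(p,k,36))
# board yaw: stone red blob in top and board corners
f=p["frame"].astype(int);m=((f[...,0]-f[...,2]>60)&(f[...,0]>140)).astype(np.uint8);m[:178]=0;m[204:]=0;m[:,:245]=0;m[:,338:]=0
ys,xs=np.nonzero(m);r=cv2.minAreaRect(np.c_[xs,ys].astype(np.float32));print(r,[atz(p,b,30)[:2] for b in cv2.boxPoints(r)])
s=arm.read_state();Rm=R.from_quat(s["ee_rot"]);print(Rm.as_matrix(),s["position"])
for n,pp in(("top",p),("sc",q)):
    x=(145,175,375,230) if n=="top" else (190,130,420,265)
    cv2.imwrite(f"pics/c_{n}.png",cv2.resize(pp["frame"][x[1]-10:x[3],x[0]:x[2],::-1],None,fx=3,fy=3,interpolation=cv2.INTER_CUBIC))
yaw=0.0
for y in (0.0,0.01,0.02):
    T=R.from_euler("z",y)*R.from_matrix(np.diag([1.,-1,-1]));print(y,(Rm.inv()*T).as_rotvec(), Rm.inv().apply(np.array([550,-8,150])-s["position"]))
E
```

```text
top [213.365 188.824] [ 4  4 11 11 85] [542.282  -9.916  62.   ]
sc [252.667 172.987] [ 4  5 11  9 78] [538.179 -14.789  61.   ]
((295.5, 190.5), (11.0, 67.0), 90.0) [array([ 554.795, -113.212]), array([ 553.808, -261.778]), array([ 529.223, -261.161]), array([ 530.327, -112.992])]
[[ 0.972 -0.237  0.   ]
 [-0.237 -0.972  0.   ]
 [ 0.    -0.    -1.   ]] [147.812 607.271 231.312]
0.0 [-0.    -0.    -0.239] [536.326 502.664  81.296]
0.01 [-0.    -0.    -0.249] [536.326 502.664  81.296]
0.02 [-0.    -0.    -0.259] [536.326 502.664  81.296]
```

View pics/c_top.png

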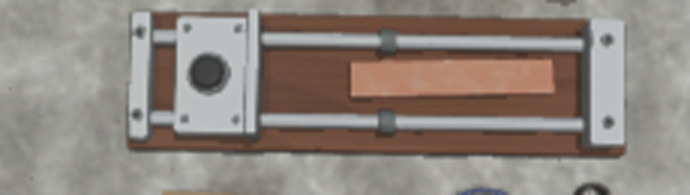

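Request:
arm_command([
  {"grip": 0, "linear": [53, 52, 5], "rot": [0, 0, -0.02]},
  {"grip": 0, "linear": [106, 103, 10], "rot": [0, 0, -0.04]},
  {"grip": 0, "linear": [143, 139, 15], "rot": [0, 0, -0.06]},
  {"grip": 0, "linear": [180, 175, 20], "rot": [0, 0, -0.08]},
  {"grip": 0, "linear": [217, 211, 25], "rot": [0, 0, -0.1]},
  {"grip": 0, "linear": [254, 247, 30], "rot": [0, 0, -0.12]},
  {"grip": 0, "linear": [291, 283, 35], "rot": [0, 0, -0.14]},
  {"grip": 0, "linear": [328, 319, 40], "rot": [0, 0, -0.16]},
  {"grip": 0, "linear": [365, 355, 45], "rot": [0, 0, -0.19]},
  {"grip": 0, "linear": [402, 391, 50], "rot": [0, 0, -0.217]},
])

```text
clock: 2.45
position: [446.8, 130.9, 181.6]
ee_rot: [1.0, -0.01, 0.001, -0.0]
contact_force: [-0.1, 1.1, 0.4]
gripper_width: -0.3
grasp_force: 0.0
```

Request:
arm_command([
  {"grip": 0, "linear": [32, 49, 20], "rot": [0, 0, 0]},
  {"grip": 0, "linear": [64, 98, 45], "rot": [0, 0, 0]},
  {"grip": 0, "linear": [96, 148, 72], "rot": [0, 0, 0]},
  {"grip": 0, "linear": [96, 148, 72], "rot": [0, 0, 0]},
])

```text
clock: 2.95
position: [538.7, -21.0, 106.8]
ee_rot: [1.0, -0.014, -0.002, 0.001]
contact_force: [-1.3, 0.8, -0.3]
gripper_width: 0.2
grasp_force: 0.0
```

Run:
```python
from h import *
p=imaging.get_image("top");q=imaging.get_image("scene")
a=cv2.resize(p["frame"][150:220,160:360],None,fx=4,fy=4,interpolation=cv2.INTER_CUBIC)
b=cv2.resize(q["frame"][110:190,180:380],None,fx=4,fy=4,interpolation=cv2.INTER_CUBIC)
cv2.imwrite("pics/ab.png",np.vstack([a,b])[:600,:,::-1])
s=arm.read_state();print(s["position"],s["ee_rot"],s["contact_force"])
for n,pp in(("t",p),("s",q)):
    h=np.array(pp["extrinsics"])@np.r_[s["position"],1];print(n,pp["fx"]*h[0]/h[2]+pp["cx"],pp["fy"]*h[1]/h[2]+pp["cy"])
    print(models.tip_of(pp,"button_top")[:1],models.tip_of(pp,"moving_jaw")[:1])
```

```text
[538.64287301 -18.58366937 108.74543796] [ 9.99930182e-01 -1.18007602e-02 -5.84021334e-04  1.80902841e-04] [-0.21347556  0.03081769 -0.46165999]
t 215.06420813629518 187.1933689042888
[] [{'pixel': [231.6, 192.2], 'score': 0.82}]
s 253.91796107178305 154.9697414572741
[{'pixel': [315.3, 273.9], 'score': 0.65}] [{'pixel': [266.0, 189.9], 'score': 0.59}]
```

View pics/ab.png

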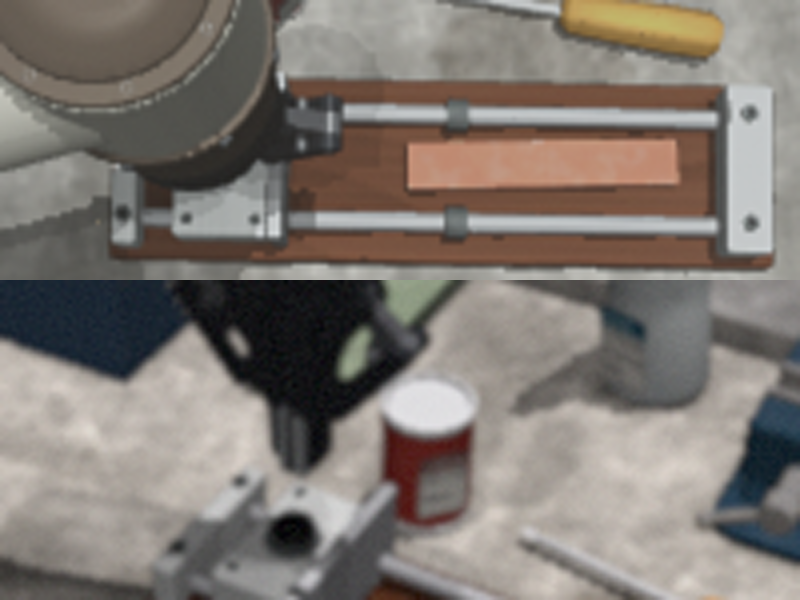

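The lower half shows the shut fingertips at about (297,470), directly above the black button at (292,535). The plate on the right is clear. Now the press.

Request:
arm_command([
  {"grip": 0, "linear": [1, 0, 22], "rot": [0, 0, 0]},
  {"grip": 0, "linear": [1, 0, 38], "rot": [0, 0, 0]},
  {"grip": 0, "linear": [1, 0, 43], "rot": [0, 0, 0]},
  {"grip": 0, "linear": [1, 0, 46], "rot": [0, 0, 0]},
  {"grip": 0, "linear": [1, 0, 48], "rot": [0, 0, 0]},
  {"grip": 0, "linear": [1, 0, 49], "rot": [0, 0, 0]},
  {"grip": 0, "linear": [1, 0, 49], "rot": [0, 0, 0]},
])

```text
clock: 4.12
position: [540.1, -17.5, 61.9]
ee_rot: [1.0, -0.011, 0.001, -0.0]
contact_force: [-3.0, 0.5, 5.7]
gripper_width: -0.1
grasp_force: 3.2
```

Request:
arm_command([
  {"grip": 0, "linear": [0, 0, 1], "rot": [0, 0, 0]},
  {"grip": 0, "linear": [0, 0, 2], "rot": [0, 0, 0]},
  {"grip": 0, "linear": [0, 0, 2], "rot": [0, 0, 0]},
])

```text
clock: 4.5
position: [540.1, -17.6, 60.0]
ee_rot: [1.0, -0.011, 0.001, -0.0]
contact_force: [-3.0, 1.5, 6.9]
gripper_width: 0.2
grasp_force: 3.6
```

```bash
python3 -c "
from h import *
s=arm.read_state();print(s['position'],s['contact_force'],s['clock'])
q=imaging.get_image('scene');s=arm.read_state();print(s['position'],s['contact_force'])"
```

```text
[540.08423991 -17.55524827  60.02049107] [-3.02145881  1.50439397  6.91871394] 4.5
[540.08955122 -17.537776    60.03739897] [-2.74441374  0.78077355  7.62358273]
```

Request:
arm_command([
  {"grip": 0, "linear": [0, 0, 1.5], "rot": [0, 0, 0]},
  {"grip": 0, "linear": [0, 0, 3], "rot": [0, 0, 0]},
  {"grip": 0, "linear": [0, 0, 3], "rot": [0, 0, 0]},
])

```text
clock: 4.92
position: [540.1, -17.7, 57.5]
ee_rot: [1.0, -0.01, 0.001, 0.0]
contact_force: [-4.4, 1.2, 9.2]
gripper_width: -0.2
grasp_force: 4.9
```

Request:
arm_command([
  {"grip": 0, "linear": [0, 0, 1], "rot": [0, 0, 0]},
  {"grip": 0, "linear": [0, 2, 1.5], "rot": [0, 0, 0]},
  {"grip": 0, "linear": [0, 5, 1.5], "rot": [0, 0, 0]},
  {"grip": 0, "linear": [0, 9, 1.5], "rot": [0, 0, 0]},
  {"grip": 0, "linear": [0, 13, 1.5], "rot": [0, 0, 0]},
  {"grip": 0, "linear": [0, 17, 1.5], "rot": [0, 0, 0]},
  {"grip": 0, "linear": [0, 20, 1.5], "rot": [0, 0, 0]},
  {"grip": 0, "linear": [0, 20, 1.5], "rot": [0, 0, 0]},
])

```text
clock: 5.92
position: [539.6, -38.2, 57.4]
ee_rot: [1.0, -0.01, 0.001, 0.0]
contact_force: [-5.7, 0.8, 18.1]
gripper_width: -0.1
grasp_force: 8.9
```

Run:
```python
from h import *
q=imaging.get_image("scene");p=imaging.get_image("top")
s=arm.read_state();print(s["position"],s["contact_force"])
print(models.tip_of(q,"moving_jaw")[:1],models.tip_of(p,"moving_jaw")[:1])
b=cv2.resize(q["frame"][130:250,210:410],None,fx=4,fy=4,interpolation=cv2.INTER_CUBIC)
cv2.imwrite("pics/b2.png",b[:,:,::-1])
```

```text
[539.64913996 -38.20403633  57.39113011] [-6.09891029  0.09602508 17.25554301]
[{'pixel': [273.5, 194.9], 'score': 0.63}] [{'pixel': [245.3, 191.3], 'score': 0.68}]
```

View pics/b2.png

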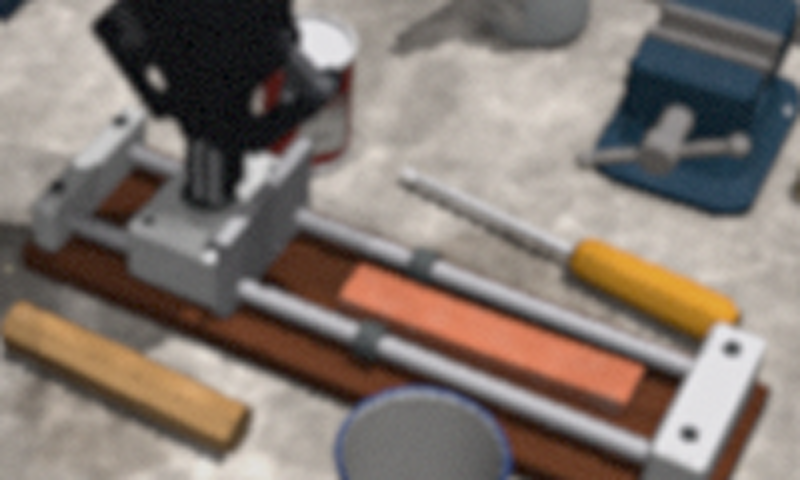

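The carriage followed the fingers: there is a gap behind it at crop (130,190), and the button is held down under the tips at (207,195). I'll continue the slide.

Request:
arm_command([
  {"grip": 0, "linear": [0, 4, 0], "rot": [0, 0, 0]},
  {"grip": 0, "linear": [0, 9, 0], "rot": [0, 0, 0]},
  {"grip": 0, "linear": [0, 14, 0], "rot": [0, 0, 0]},
  {"grip": 0, "linear": [0, 19, 0], "rot": [0, 0, 0]},
  {"grip": 0, "linear": [0, 24, 0], "rot": [0, 0, 0]},
  {"grip": 0, "linear": [0, 29, 0], "rot": [0, 0, 0]},
  {"grip": 0, "linear": [0, 34, 0], "rot": [0, 0, 0]},
  {"grip": 0, "linear": [0, 39, 0], "rot": [0, 0, 0]},
  {"grip": 0, "linear": [0, 44, 0], "rot": [0, 0, 0]},
  {"grip": 0, "linear": [0, 48, 0], "rot": [0, 0, 0]},
])

```text
clock: 7.38
position: [538.5, -86.0, 57.4]
ee_rot: [1.0, -0.01, 0.001, 0.0]
contact_force: [-5.8, 2.3, 16.9]
gripper_width: 0.1
grasp_force: 9.0
```

Request:
arm_command([
  {"grip": 0, "linear": [0, 2, 0], "rot": [0, 0, 0]},
  {"grip": 0, "linear": [0, 4, 0], "rot": [0, 0, 0]},
  {"grip": 0, "linear": [0, 6, 0], "rot": [0, 0, 0]},
  {"grip": 0, "linear": [0, 6, 0], "rot": [0, 0, 0]},
])

```text
clock: 7.88
position: [538.3, -92.1, 57.4]
ee_rot: [1.0, -0.01, 0.001, 0.0]
contact_force: [-7.4, 0.5, 17.7]
gripper_width: 0.1
grasp_force: 8.9
```

Request:
arm_command([
  {"grip": 0, "linear": [0, 1.5, 0], "rot": [0, 0, 0]},
  {"grip": 0, "linear": [0, 3, 0], "rot": [0, 0, 0]},
  {"grip": 0, "linear": [0, 4.5, 0], "rot": [0, 0, 0]},
  {"grip": 0, "linear": [0, 6, 0], "rot": [0, 0, 0]},
  {"grip": 0, "linear": [0, 6, 0], "rot": [0, 0, 0]},
])

```text
clock: 8.5
position: [538.2, -98.0, 57.4]
ee_rot: [1.0, -0.01, 0.001, 0.0]
contact_force: [-7.0, 1.7, 17.6]
gripper_width: 0.0
grasp_force: 8.9
```

Request:
arm_command([
  {"grip": 0, "linear": [0, 1, 0], "rot": [0, 0, 0]},
  {"grip": 0, "linear": [0, 2, 0], "rot": [0, 0, 0]},
  {"grip": 0, "linear": [0, 2, 0], "rot": [0, 0, 0]},
])

```text
clock: 8.88
position: [538.2, -99.9, 57.4]
ee_rot: [1.0, -0.01, 0.001, 0.0]
contact_force: [-6.2, 2.2, 18.3]
gripper_width: 0.0
grasp_force: 8.9
```

Run:
```python
from h import *
q=imaging.get_image("scene");p=imaging.get_image("top")
s=arm.read_state();print(s["position"],s["contact_force"])
print(atz(q,models.tip_of(q,"moving_jaw")[0]["pixel"],30))
b=cv2.resize(q["frame"][140:260,230:430],None,fx=4,fy=4,interpolation=cv2.INTER_CUBIC)
cv2.imwrite("pics/b3.png",b[:,:,::-1])
```

```text
[538.13871476 -99.94589599  57.38553299] [-6.24907212  2.68698525 17.59534762]
[ 540.8679658  -127.83276519   30.        ]
```

View pics/b3.png

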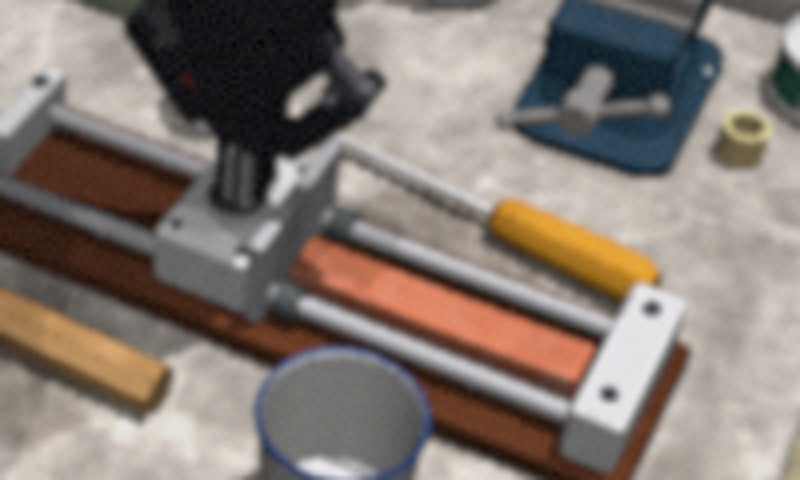

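The plate is almost at the collars (crop 340,222 and 283,300) and the stone is nearly home. I'll creep on until the force shows the stop.

Request:
arm_command([
  {"grip": 0, "linear": [0, 1, 0], "rot": [0, 0, 0]},
  {"grip": 0, "linear": [0, 2, 0], "rot": [0, 0, 0]},
  {"grip": 0, "linear": [0, 2, 0], "rot": [0, 0, 0]},
])

```text
clock: 9.4
position: [538.1, -102.0, 57.4]
ee_rot: [1.0, -0.01, 0.001, 0.0]
contact_force: [-5.4, 2.6, 17.7]
gripper_width: -0.2
grasp_force: 8.9
```

Request:
arm_command([
  {"grip": 0, "linear": [0, 1, 0], "rot": [0, 0, 0]},
  {"grip": 0, "linear": [0, 2, 0], "rot": [0, 0, 0]},
  {"grip": 0, "linear": [0, 2, 0], "rot": [0, 0, 0]},
])

```text
clock: 9.78
position: [538.0, -103.5, 57.4]
ee_rot: [1.0, -0.01, 0.001, 0.0]
contact_force: [-8.1, 3.6, 18.2]
gripper_width: -0.0
grasp_force: 9.1
```

Request:
arm_command([
  {"grip": 0, "linear": [0, 1, 0], "rot": [0, 0, 0]},
  {"grip": 0, "linear": [0, 2, 0], "rot": [0, 0, 0]},
  {"grip": 0, "linear": [0, 2, 0], "rot": [0, 0, 0]},
])

```text
clock: 10.15
position: [538.1, -103.8, 57.4]
ee_rot: [1.0, -0.01, 0.001, -0.001]
contact_force: [-8.4, 10.7, 20.0]
gripper_width: 0.1
grasp_force: 9.8
```

Request:
arm_command([
  {"grip": 0, "linear": [0, 1, 0], "rot": [0, 0, 0]},
  {"grip": 0, "linear": [0, 2, 0], "rot": [0, 0, 0]},
  {"grip": 0, "linear": [0, 2, 0], "rot": [0, 0, 0]},
])

```text
clock: 10.52
position: [539.1, -105.6, 57.4]
ee_rot: [1.0, -0.01, 0.002, -0.001]
contact_force: [-6.0, 12.8, 17.6]
gripper_width: 0.2
grasp_force: 8.8
```

The stop has been reached: the side force rose to 11–13 N and the tips began to slip. I'll ease most of the side load, then lift straight up.

Request:
arm_command([
  {"grip": 0, "linear": [0, -1, 0], "rot": [0, 0, 0]},
  {"grip": 0, "linear": [0, -1.5, 0], "rot": [0, 0, 0]},
  {"grip": 0, "linear": [0, -1.5, -3], "rot": [0, 0, 0]},
  {"grip": 0, "linear": [0, -1.5, -6], "rot": [0, 0, 0]},
  {"grip": 0, "linear": [0, -1.5, -10], "rot": [0, 0, 0]},
  {"grip": 0, "linear": [0, -1.5, -16], "rot": [0, 0, 0]},
  {"grip": 0, "linear": [0, -1.5, -40], "rot": [0, 0, 0]},
  {"grip": 0, "linear": [0, -1.5, -80], "rot": [0, 0, 0]},
  {"grip": 0, "linear": [0, 30, -120], "rot": [0, 0, 0]},
  {"grip": 0, "linear": [0, 30, -120], "rot": [0, 0, 0]},
])

```text
clock: 11.78
position: [539.1, -139.4, 177.6]
ee_rot: [1.0, -0.012, 0.004, 0.0]
contact_force: [0.4, 0.5, -0.5]
gripper_width: 0.1
grasp_force: 0.0
```

Request:
arm_command([
  {"grip": 0, "linear": [-20, -60, -20], "rot": [0, 0, 0]},
  {"grip": 0, "linear": [-40, -120, -40], "rot": [0, 0, 0]},
  {"grip": 0, "linear": [-60, -170, -40], "rot": [0, 0, 0]},
  {"grip": 0, "linear": [-60, -220, -40], "rot": [0, 0, 0]},
  {"grip": 0, "linear": [-60, -220, -40], "rot": [0, 0, 0]},
])

```text
clock: 12.4
position: [481.3, 86.1, 213.3]
ee_rot: [1.0, -0.009, -0.0, -0.0]
contact_force: [-0.5, -0.2, -0.6]
gripper_width: -0.3
grasp_force: 0.0
```

Run:
```python
from h import *
q=imaging.get_image("scene");p=imaging.get_image("top")
s=arm.read_state();print(s["clock"],s["position"],s["contact_force"])
a=cv2.resize(p["frame"][145:235,160:360],None,fx=4,fy=4,interpolation=cv2.INTER_CUBIC)
b=cv2.resize(q["frame"][160:220,230:430],None,fx=4,fy=4,interpolation=cv2.INTER_CUBIC)
cv2.imwrite("pics/b4.png",np.vstack([a,b])[:,:,::-1])
for k,t in dark(p,(252,190),9): print(k,t,atz(p,k,62))
```

```text
12.5 [481.2182302   83.76722843 213.08716524] [ 0.19959273 -0.47762158  0.30488843]
[253.52631579 190.28947368] [ 6  4 11 10 38] [538.55140598 -94.88218291  62.        ]
```

View pics/b4.png

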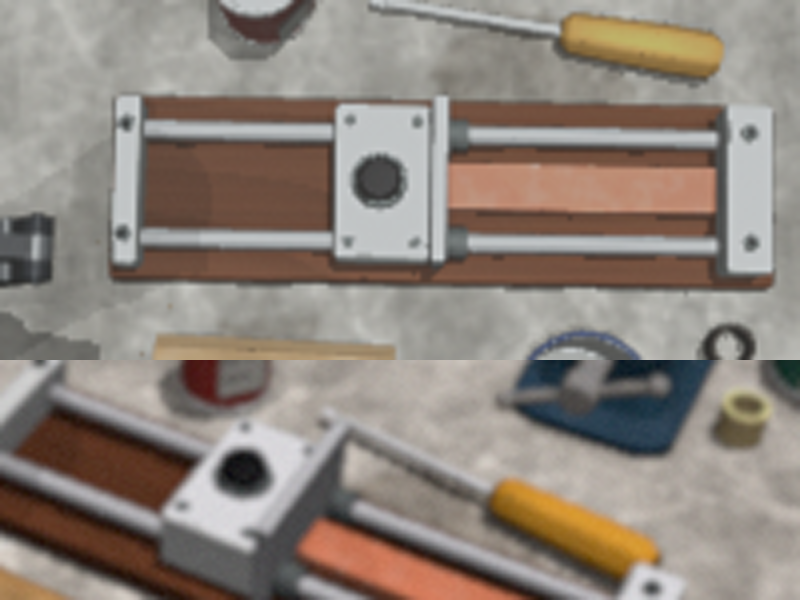

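The jaw plate is against both collars (crop 455,135 and 455,243), the stone fills the gap to the fixed jaw (450–717), and the button is up at (379,180). The bystanders in view have not moved and the arm is clear.

```bash
python3 -c "
from bench import job
print(job.job_done())"
```

```text
the job is handed in; nothing more can be done
None
```

The clamp is closed and the job is handed in: the jaw is at the stop collars, the stone is home against the fixed jaw, the button is back up, and the arm is clear at 12.5 s.

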